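Settle the rocking counterweight roller on its flat

ROBOT

A 6-joint arm with a two-finger parallel gripper is mounted at the origin on the work surface. World frame = base frame: x ahead of the robot, y to its left, z up, the work surface at z = 0. Lengths are in m, angles in rad, forces in N, time in s.
With the tool pointing down it reaches from about 0.2 to 0.875 m from the base axis. Payload 3.4 kg.
Tool frame: the origin (TCP) lies at the very end of the fingers, on their centre line; the grasp point (between the pads) lies 19 mm behind it; z points along the fingers, y is the line along which they close (so a half turn about z gives the same grasp; the last joint's range is limited). The gripper opens to 94 mm and grips with 3 to 60 N. Pads are 16 mm wide; open, the fingers measure 119 mm over their backs; the gripper's body (75 mm by 177 mm) begins 78 mm behind the grasp point.
Start: joints at [-1.285, 0.276, 1.505, -0, 1.361, -0.121], TCP at [0.228, -0.528, 0.205] pointing down, gripper open.
Joint ranges: [-2.89, 2.89], [-0.75, 2.08], [0.22, 2.7], [-1.18, 4.32], [0.11, 2.71], [-2.7, 2.7]. Speed limits (rad/s): [2.57, 2.57, 3.14, 3.14, 3.14, 3.14].

INTERFACE

Orientations are given as a 3x3 rotation matrix whose columns are the frame's x, y, z axes.
In Python, from rig import bot, order, grab_frame, get_state gives the robot as it stands (bot), with the cameras as plain functions, the readings as plain functions and the job (order).
- The arm moves only by the shell command python3 steer.py [OPENING] [FORCE], which reads ROWS from standard input. ROWS is a JSON object whose key "motion" holds a list of rows, 1 to 5 of them, each of 6 numbers: dx, dy, dz in m, then a rotation vector rx, ry, rz in rad; each row is the pose to reach, as a shift and turn from the pose commanded when the command began, along the tool's axes at that moment; what a row does not reach only later rows make up. A row lasts 1/10 s, in which the tool goes at most 0.05 m and 0.15 rad, less where a joint would pass 70% of its speed; a pose out of reach is approached as far as the arm can. OPENING is the finger opening in m, set as the command begins (- or left out keeps the last). The fingers move at their own pace and stop on an object; FORCE is the grip in N (left out, the last holds). Time passes only in rows, so rows that do not move let the fingers close. It prints the time, the measured TCP pose, the force, the opening and the grip force at its end. Input that does not fit is refused with a message, and nothing moves.
- get_state(): the state, without advancing time (a new reading comes with each control period).
- grab_frame(name): name is "side" or "top" or "wrist"; returns a dict with "pixels" (420x560x3 uint8, red, green, blue), "camera_matrix" (3x3 intrinsics, pixels), "R" (3x3) and "t" (3): a world point X has camera coordinates R X + t. Camera axes: x right, y down, z forward; pixel columns grow to the right and rows downward; lengths in m; the calibration is good to about 2 mm. A picture is of the moment at which its call begins. There is no depth.
- order.hand_in(): hands the job in; it is judged then, once.
The state is a dict: "t": time; "joint_pos": joint angles; "dq": joint speeds; "tau": joint torques, N m; "eef_pos": TCP position; "eef_rot": TCP orientation; "force": force on the tool from outside, world axes, zero at the start; "wrist_torque": the same for the moment, N m; "width": finger opening in m; "grip_force": force on a finger pad.
Only numpy, scipy, OpenCV 4.12 (cv2) and the standard library are available. Lean on these libraries where they do the work, as an engineer would, in place of code of your own. Each camera call takes 0.05 s, during which the arm holds its last target. There are 200 camera calls.

TASK

Two D-shaped counterweight rollers from the meter mechanisms lie on their round sides, rocking at the slightest touch. Catch the blue one and set it down at rest in the middle of the cork pad with its flat side down. Leave the white roller where it is.

Things in the scene. Friction and masses are not known exactly. Their poses are not given: they have to be found in the camera images.
- blue_roller: Blue plastic roller, 0.3 kg: cylinder 64 mm across, 50 mm long, loose on the table, with one flat along its whole length, 22.4 mm from the axis. Grip it by its two parallel round end faces, 50 mm apart. Origin: middle of the cylinder axis, 32 mm up at the start. y axis: along the cylinder, level. z axis: straight away from the flat (up when flat side down). A brass weight lies inside towards +x.
- blue_flat (a point): Middle of the blue roller's flat (46 x 50 mm, black); axes as the roller's. At the start the flat faces the robot, within 45 degrees, and a little down: the weight makes the roller rest on its round side with z leaning 63 degrees from vertical and +x low, about which it may sway 5 degrees and 3 mm and rocks when touched. Set down within 25 degrees of flat, it settles onto its flat by itself.
- white_roller: The same kind of roller in white plastic: same size, axes and behaviour, also on its round side. To be left where it is.
- pad: Square cork pad fixed on the table, 110 x 110 mm and 8 mm thick, sides along its x and y axes. Origin: centre of its underside, at table height; its top is 8 mm above.

How it is judged:
At the end, for the whole second after the job is handed in: The blue roller sits at rest on the cork pad on its flat side (its z axis within 8 degrees of straight up, its origin 26 to 36 mm above the table) with its origin within 25 mm of the pad's centre in plan (angle between blue_roller's own z axis and vertical below 0.14 rad and horizontal distance between blue_roller and pad below 0.025 m and height (world z) of blue_roller between 0.026 and 0.036 m and linear speed of blue_roller below 0.02 m/s and angular speed of blue_roller below 0.2 rad/s); the robot touches nothing.
It fails at once if the white roller is moved more than 30 mm from its place (distance of white_roller from where it was at the start of the episode above 0.03 m).
It also fails if it takes over 40 s, if anything falls off the work surface, if the arm or the gripper's body presses on something with over 40 N, if the wrist force passes 120 N, or if a joint passes its speed limit or range.

## Working session

There is one attempt and no reset: what is moved stays moved. The work goes in short steps, Python scripts to look and compute and a shell command to move; the robot and the scene stay as the last step left them, time stands still between calls to the robot, and variables do not carry over. Pictures are saved under pics/ and viewed, at most 10 in all, crops included, and the job is handed in when it is done.

```bash
ls; mkdir -p pics; python3 - <<'E'
from rig import bot, order, grab_frame, get_state
import cv2,numpy as np,pickle
fr={n:grab_frame(n) for n in("side","top")}
pickle.dump(fr,open("fr0.pkl","wb"))
for n,f in fr.items():
    cv2.imwrite(f"pics/{n}0.png",f["pixels"][:,:,::-1]); print(n,f["camera_matrix"].tolist(),np.round(-f["R"].T@f["t"],3),np.round(f["R"],3).tolist())
s=get_state();print(s["t"],s["eef_pos"],s["eef_rot"],s["width"])
E
```

```text
pics
rig.py
steer.py
side [[411.3209413363534, 0.0, 278.724892011374], [0.0, 411.3209413363534, 208.28800585370197], [0.0, 0.0, 1.0]] [ 0.477 -0.69   0.533] [[0.999, -0.046, -0.004], [-0.03, -0.575, -0.818], [0.036, 0.817, -0.576]]
top [[383.80976907688705, 0.0, 276.1573369900687], [0.0, 383.80976907688705, 211.01465511731092], [0.0, 0.0, 1.0]] [ 0.487 -0.006  0.714] [[-0.005, -1.0, 0.013], [-0.999, 0.004, -0.038], [0.038, -0.014, -0.999]]
0.1 [ 0.22737057 -0.52760202  0.20472354] [[ 9.18380165e-01  3.95698964e-01 -4.49888724e-04]
 [ 3.95699176e-01 -9.18378935e-01  1.51450917e-03]
 [ 1.86121381e-04 -1.56891577e-03 -9.99998752e-01]] 0.09436016061356593
```

View pics/side0.png

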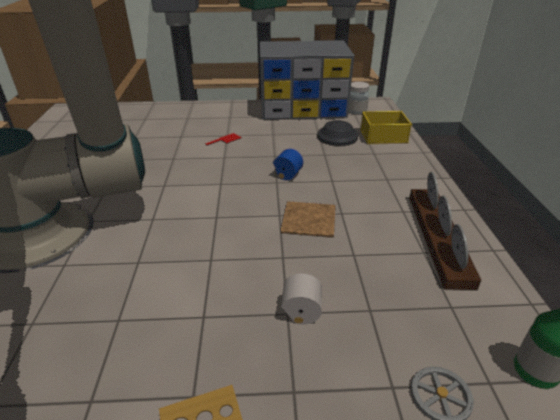

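View pics/top0.png

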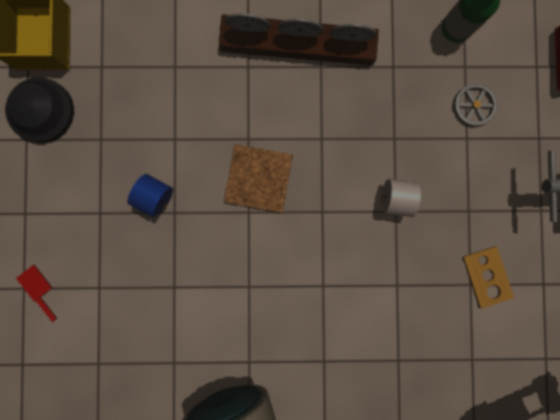

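The side view shows the blue roller at about (288,164), the pad at (309,218) and the white roller at (302,298). In the top view they are at (150,195), (259,178) and (401,198). Next: zoomed crops of the blue roller, and measurements.

```bash
cat > h.py <<'E'
import numpy as np,cv2
def ray(f,uv,z):
    K,R,t=f["camera_matrix"],f["R"],f["t"]; c=-R.T@t
    d=R.T@np.linalg.solve(K,np.array([uv[0],uv[1],1.])); return c+d*(z-c[2])/d[2]
def tri(f1,p1,f2,p2):
    P=[f["camera_matrix"]@np.c_[f["R"],f["t"]] for f in(f1,f2)]
    X=cv2.triangulatePoints(P[0],P[1],np.array(p1,float).reshape(2,1),np.array(p2,float).reshape(2,1)); return (X[:3]/X[3]).ravel()
def mask(f,lo,hi,roi=None):
    m=cv2.inRange(cv2.cvtColor(f["pixels"],cv2.COLOR_RGB2HSV),lo,hi)
    if roi: k=np.zeros_like(m);x0,y0,x1,y1=roi;k[y0:y1,x0:x1]=255;m&=k
    c=max(cv2.findContours(m,cv2.RETR_EXTERNAL,cv2.CHAIN_APPROX_NONE)[0],key=cv2.contourArea); return m,c
E
python3 - <<'E'
import pickle;from h import *
fr=pickle.load(open("fr0.pkl","rb"));T,S=fr["top"],fr["side"]
def crop(f,x,y):return cv2.resize(f["pixels"][y:y+56,x:x+56,::-1],(392,392),interpolation=cv2.INTER_CUBIC)
im=np.hstack([crop(T,122,168),crop(S,260,136)]);cv2.imwrite("pics/c0.png",np.clip(im.astype(float)*1.6,0,255).astype(np.uint8))
m,c=mask(T,(105,120,30),(130,255,255),(100,150,200,240))
r=cv2.minAreaRect(c);print("blue top",r,cv2.contourArea(c))
b=np.array([ray(T,p,.032) for p in cv2.boxPoints(r)]);print(b.round(4).tolist(),"ctr",b.mean(0))
m,c=mask(T,(8,70,40),(25,255,255),(210,130,310,225));r=cv2.minAreaRect(c)
b=np.array([ray(T,p,.008) for p in cv2.boxPoints(r)]);print("pad",b.round(4).tolist(),b.mean(0))
m,c=mask(S,(105,120,30),(130,255,255),(260,136,316,192));r=cv2.minAreaRect(c);print("blue side",r)
E
```

```text
blue top ((147.37692260742188, 194.21539306640625), (32.37306213378906, 33.73744583129883), 29.744882583618164) 940.0
[[0.5314, 0.2525, 0.032], [0.5835, 0.2235, 0.032], [0.5547, 0.1735, 0.032], [0.5028, 0.2028, 0.032]] ctr [0.54309299 0.21307118 0.032     ]
pad [[0.5274, 0.0848, 0.008], [0.6424, 0.0633, 0.008], [0.6206, -0.0508, 0.008], [0.5056, -0.0285, 0.008]] [0.57401199 0.01719381 0.008     ]
blue side ((288.2500305175781, 163.75001525878906), (24.041629791259766, 28.991378784179688), 45.0)
```

View pics/c0.png

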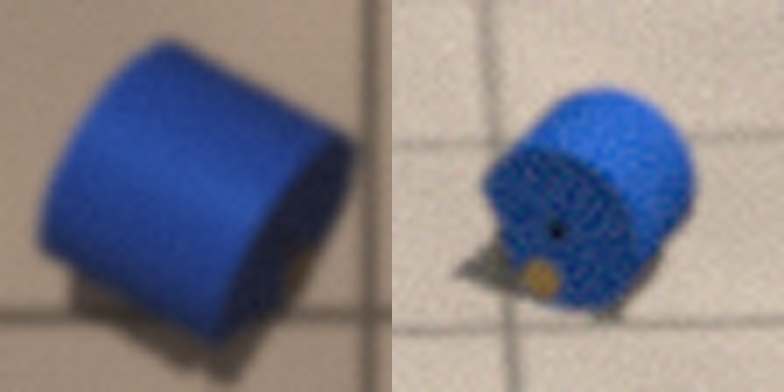

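The crops show the end face turned towards the side camera. Its axis dot is at side pixel ≈(283.7,168.9), the brass weight is low, and the flat faces the robot. In the top crop the long edges run (170,40)→(345,145) and (45,250)→(215,340).

```bash
python3 - <<'E'
import pickle;from h import *
fr=pickle.load(open("fr0.pkl","rb"));T,S=fr["top"],fr["side"]
t=lambda x,y:(122+x/7-.4,168+y/7-.4)
P=ray(S,(260+166/7-.4,136+230/7-.4),.032)
a=[ray(T,t(*p),z) for p,z in(((170,40),.035),((345,145),.035),((45,250),.042),((215,340),.042))]
for i,j in((0,1),(2,3)):
    d=a[i]-a[j];print(np.linalg.norm(d),np.degrees(np.arctan2(d[1],d[0])))
d=(a[0]-a[1])+(a[2]-a[3]);d/=np.linalg.norm(d)
print("width",np.cross(d,a[0]-a[2])[2],"mid",np.mean(a,0),"face",P,"origin from face",P+.025*d,"axis",d)
E
```

```text
0.051694850816145776 58.8004338512697
0.04802605500044395 61.88163836366893
width -0.060463846355785555 mid [0.54079998 0.20755923 0.0385    ] face [0.52699753 0.19041167 0.032     ] origin from face [0.53938993 0.21212407 0.032     ] axis [0.49569602 0.86849609 0.        ]
```

```bash
cat > rel.py <<'E'
# python3 rel.py x y z az tilt : remaining shift/turn in tool axes; az = azimuth of tool y (deg), tilt = tool z from down toward az+90 (deg)
import sys,numpy as np;from rig import bot, order, grab_frame, get_state;from scipy.spatial.transform import Rotation as Ro
x,y,z,az,ti=map(float,sys.argv[1:]);s=get_state();a,t=np.radians(az),np.radians(ti)
Y=np.array([np.cos(a),np.sin(a),0]);h=np.array([-Y[1],Y[0],0]);Z=np.sin(t)*h-np.cos(t)*np.array([0,0,1])
R=np.c_[np.cross(Y,Z),Y,Z];E=s["eef_rot"]
print("rem",np.round(E.T@(np.array([x,y,z])-s["eef_pos"]),4),np.round(Ro.from_matrix(E.T@R).as_rotvec(),3),"q",np.round(s["joint_pos"],2),"t",s["t"])
E
python3 rel.py .54 .21 .13 60.2 0
echo '{"motion":[[0.58,-0.55,0.07,0,0,-2.21],[0.58,-0.55,0.07,0,0,-2.21],[0.58,-0.55,0.07,0,0,-2.21],[0.58,-0.55,0.07,0,0,-2.21],[0.58,-0.55,0.07,0,0,-2.21]]}' | python3 steer.py 0.09
python3 rel.py .54 .21 .13 60.2 0
```

```text
rem [ 0.579  -0.5536  0.0757] [-1.000e-03 -2.000e-03 -2.215e+00] q [-1.28  0.28  1.51 -0.    1.36 -0.12] t 0.1
t: 0.6
eef_pos: [0.3259, -0.2972, 0.1832]
eef_rot: [[0.397, 0.918, 0.0], [0.918, -0.397, 0.0], [0.0, -0.0, -1.0]]
force: [0.2, 0.0, -0.3]
width: 0.0896
grip_force: 0.0
rem [ 0.5505 -0.0051  0.0534] [ 0.    -0.    -1.459] q [-0.9   0.09  1.8   0.    1.25 -0.49] t 0.6
```

```bash
echo '{"motion":[[0.55,-0.005,0.05,0,0,-1.46],[0.55,-0.005,0.05,0,0,-1.46],[0.55,-0.005,0.05,0,0,-1.46],[0.55,-0.005,0.05,0,0,-1.46],[0.55,-0.005,0.05,0,0,-1.46]]}' | python3 steer.py
python3 rel.py .54 .21 .13 60.2 0
```

```text
t: 1.1
eef_pos: [0.424, -0.0684, 0.1608]
eef_rot: [[-0.335, 0.942, 0.0], [0.942, 0.335, -0.0], [-0.0, 0.0, -1.0]]
force: [0.7, -1.3, -1.1]
width: 0.09
grip_force: 0.0
rem [0.2233 0.2027 0.0308] [ 0.     0.    -0.709] q [-0.32  0.09  1.86 -0.    1.19 -0.66] t 1.1
```

```bash
echo '{"motion":[[0.223,0.203,0.03,0,0,-0.71],[0.223,0.203,0.03,0,0,-0.71],[0.223,0.203,0.03,0,0,-0.71],[0.223,0.203,0.03,0,0,-0.71],[0.223,0.203,0.03,0,0,-0.71]]}' | python3 steer.py
python3 rel.py .54 .21 .13 60.2 0
```

```text
t: 1.6
eef_pos: [0.5214, 0.1606, 0.1358]
eef_rot: [[-0.868, 0.496, -0.0], [0.496, 0.868, -0.0], [0.0, -0.001, -1.0]]
force: [1.3, -0.8, 1.3]
width: 0.0901
grip_force: 0.0
rem [0.0083 0.0521 0.0057] [-0.001 -0.     0.001] q [ 0.17  0.28  1.68 -0.    1.18 -0.88] t 1.6
```

```bash
echo '{"motion":[[0.008,0.052,0,0,0,0],[0.008,0.052,0,0,0,0],[0.008,0.052,0,0,0,0],[0.008,0.052,0,0,0,0]]}' | python3 steer.py
python3 - <<'E'
from rig import bot, order, grab_frame, get_state
from h import *
fs={n:grab_frame(n) for n in("side","wrist","top")}
import pickle;pickle.dump(fs,open("fr1.pkl","wb"))
S=fs["side"]["pixels"][96:206,220:360,::-1]
im=np.hstack([cv2.resize(S,(400,314),interpolation=2),cv2.resize(fs["wrist"]["pixels"][:,:,::-1],(400,314))])
cv2.imwrite("pics/c1.png",np.clip(im*1.4,0,255).astype(np.uint8))
E
python3 rel.py .54 .21 .013 60.2 0
```

```text
t: 2.0
eef_pos: [0.5394, 0.2065, 0.1358]
eef_rot: [[-0.865, 0.501, -0.002], [0.501, 0.865, -0.001], [0.001, -0.002, -1.0]]
force: [-0.0, -0.2, 0.3]
width: 0.09
grip_force: 0.0
rem [0.0019 0.0036 0.1234] [-0.001  0.    -0.007] q [ 0.24  0.33  1.61 -0.    1.21 -0.8 ] t 2.15
```

View pics/c1.png

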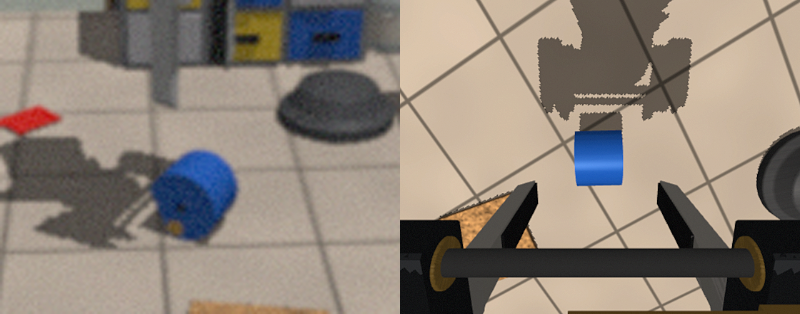

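The wrist view shows the roller square between the fingers, at panel pixels x 575–623, y 130–186. I'll check its position with the wrist camera.

```bash
python3 - <<'E'
import pickle;from h import *
W=pickle.load(open("fr1.pkl","rb"))["wrist"]
m,c=mask(W,(105,120,30),(130,255,255));r=cv2.minAreaRect(c);print(r, -W["R"].T@W["t"])
for z in(.032,.04):
  b=np.array([ray(W,p,z) for p in cv2.boxPoints(r)]);print(z,b.mean(0),np.linalg.norm(b[0]-b[1]),np.linalg.norm(b[1]-b[2]),b[:,:2].round(4).tolist())
E
```

```text
((277.599365234375, 210.968017578125), (72.94540405273438, 67.426513671875), 88.85424041748047) [0.47355988 0.24366028 0.31510661]
0.032 [0.54014725 0.2059471  0.032     ] 0.05381629602554982 0.06191145019214403 [[0.5, 0.1974], [0.5261, 0.2445], [0.581, 0.2158], [0.5535, 0.1661]]
0.04 [0.53826563 0.2070128  0.04      ] 0.05229556018087572 0.060161962240422966 [[0.4993, 0.1987], [0.5246, 0.2445], [0.5779, 0.2166], [0.5512, 0.1683]]
```

```bash
echo '{"motion":[[0,0,0.05,0,0,0],[0,0,0.09,0,0,0],[0,0,0.11,0,0,0],[0,0,0.122,0,0,0],[0,0,0.122,0,0,0]]}' | python3 steer.py
python3 rel.py .539 .207 .013 60.2 0
echo '{"motion":[[0,0,0,0,0,0],[0,0,0,0,0,0],[0,0,0,0,0,0],[0,0,0,0,0,0],[0,0,0,0,0,0]]}' | python3 steer.py 0.055 30
echo '{"motion":[[0,0,0,0,0,0],[0,0,0,0,0,0],[0,0,0,0,0,0],[0,0,0,0,0,0],[0,0,0,0,0,0]]}' | python3 steer.py 0.03 35
```

```text
t: 2.65
eef_pos: [0.5394, 0.2064, 0.0132]
eef_rot: [[-0.865, 0.502, -0.003], [0.502, 0.865, -0.001], [0.002, -0.002, -1.0]]
force: [-0.1, -0.8, -0.4]
width: 0.0897
grip_force: 0.0
rem [0.0007 0.0003 0.0002] [-0.002 -0.002 -0.006] q [ 0.25  0.45  1.76 -0.    0.93 -0.8 ] t 2.65
t: 3.15
eef_pos: [0.5406, 0.2076, 0.0148]
eef_rot: [[-0.865, 0.501, 0.001], [0.501, 0.865, 0.0], [-0.001, 0.001, -1.0]]
force: [0.4, 0.6, -0.1]
width: 0.0559
grip_force: 0.0
t: 3.65
eef_pos: [0.5403, 0.2075, 0.0145]
eef_rot: [[-0.865, 0.501, -0.0], [0.501, 0.865, -0.0], [-0.0, -0.0, -1.0]]
force: [-1.4, -1.9, 4.1]
width: 0.05
grip_force: 34.9
```

```bash
echo '{"motion":[[0,0,-0.03,0,0,0],[0,0,-0.07,0,0,0],[0,0,-0.11,0,0,0],[0,0,-0.14,0,0,0],[0,0,-0.14,0,0,0]]}' | python3 steer.py
python3 rel.py .574 .017 .15 85 -30
python3 rel.py .574 .017 .15 85 -60
```

```text
t: 4.15
eef_pos: [0.5432, 0.2084, 0.1577]
eef_rot: [[-0.865, 0.501, 0.008], [0.501, 0.865, 0.002], [-0.006, 0.006, -1.0]]
force: [0.6, 0.5, -3.5]
width: 0.0503
grip_force: 34.9
rem [-0.1225 -0.1502  0.0076] [-0.11  -0.508 -0.429] q [ 0.25  0.31  1.58  0.    1.25 -0.8 ] t 4.15
rem [-0.1225 -0.1502  0.0076] [-0.225 -1.023 -0.399] q [ 0.25  0.31  1.58  0.    1.25 -0.8 ] t 4.15
```

```bash
echo '{"motion":[[-0.12,-0.15,0,-0.225,-1.02,-0.4],[-0.12,-0.15,0,-0.225,-1.02,-0.4],[-0.12,-0.15,0,-0.225,-1.02,-0.4],[-0.12,-0.15,0,-0.225,-1.02,-0.4],[-0.12,-0.15,0,-0.225,-1.02,-0.4]]}' | python3 steer.py
python3 rel.py .59 .017 .15 85 -60
```

```text
t: 4.65
eef_pos: [0.5668, 0.0137, 0.1517]
eef_rot: [[-0.749, 0.236, 0.62], [0.213, 0.971, -0.112], [-0.628, 0.048, -0.777]]
force: [0.9, -4.0, -3.9]
width: 0.0498
grip_force: 34.9
rem [-0.0156  0.0086  0.0153] [-0.084 -0.363 -0.136] q [-0.04  0.05  2.2  -0.39  0.24 -1.  ] t 4.65
```

```bash
cat > kin.py <<'E'
import numpy as np
from scipy.optimize import least_squares,fsolve
D=[(-1.285,.276,1.505,.228,-.528,.205),(-.9,.09,1.80,.3259,-.2972,.1832),(-.32,.09,1.86,.424,-.0684,.1608),(.17,.28,1.68,.5214,.1606,.1358),(.24,.33,1.61,.5394,.2065,.1358),(.25,.45,1.76,.5394,.2064,.0132),(.25,.31,1.58,.5432,.2084,.1577)]
def res(p):
    a,b,h,o,e=p;r=[]
    for q1,q2,q3,x,y,z in D:
        rho=a*np.sin(q2)+b*np.sin(q2+q3)+e;zz=h+a*np.cos(q2)+b*np.cos(q2+q3)
        r+=[rho*np.cos(q1)-o*np.sin(q1)-x,rho*np.sin(q1)+o*np.cos(q1)-y,zz-z]
    return r
s=least_squares(res,[.4,.4,0,.07,0]);a,b,h,o,e=s.x
print("fit",s.x.round(3),"rms",np.sqrt(np.mean(s.fun**2)))
# L from the tilted reading
q1,q2,q3=-.04,.05,2.2;W=np.array([(a*np.sin(q2)+b*np.sin(q2+q3)+e)*np.cos(q1)-o*np.sin(q1),(a*np.sin(q2)+b*np.sin(q2+q3)+e)*np.sin(q1)+o*np.cos(q1)])
n=np.array([.62,-.112,-.777]);T=np.array([.5668,.0137,.1517]);L=(T[:2]-W)@n[:2]/(n[:2]@n[:2]);hz=h+L
print("L",L,"z check",hz+a*np.cos(q2)+b*np.cos(q2+q3)-.777*L-T[2])
G=np.array([.574,.017,.032])
for ti in(45,50,55,60):
  for de in(0,20,35,50,65):
    az=np.radians(de);t=np.radians(ti);n=np.array([np.sin(t)*np.cos(az),np.sin(t)*np.sin(az),-np.cos(t)])
    w=G-(L-.019)*n;rr=np.hypot(w[0],w[1]);rho=np.sqrt(rr**2-o**2);q1=np.arctan2(w[1],w[0])-np.arcsin(o/rr)
    u,v=rho-e,w[2]-hz;d=np.hypot(u,v);c=(d*d-a*a-b*b)/(2*a*b)
    if abs(c)>1: print(ti,de,"unreach");continue
    q3=np.arccos(c);q2=np.arctan2(u,v)-np.arctan2(b*np.sin(q3),a+b*np.cos(q3));f=q2+q3
    m=np.array([np.cos(q1)*n[0]+np.sin(q1)*n[1],-np.sin(q1)*n[0]+np.cos(q1)*n[1],n[2]])
    F=np.array([np.sin(f),0,np.cos(f)]);X=np.array([np.cos(f),0,-np.sin(f)])
    q5=np.arccos(m@F);q4=np.arctan2(m[1],m@X)
    print(ti,de,"q1-5",np.round([q1,q2,q3,q4,q5],2),"wrist",w.round(3))
E
python3 kin.py
```

```text
fit [ 0.601  0.423 -0.281  0.069 -0.016] rms 0.004521154600207522
L 0.35828909926977 z check -0.018267156200984347
45 0 q1-5 [-0.16  0.28  2.43  2.82  0.36] wrist [0.334 0.017 0.272]
45 20 q1-5 [-0.38  0.3   2.38  1.9   0.52] wrist [ 0.349 -0.065  0.272]
45 35 q1-5 [-0.49  0.35  2.3   1.48  0.68] wrist [ 0.377 -0.121  0.272]
45 50 q1-5 [-0.53  0.41  2.17  1.19  0.85] wrist [ 0.42  -0.167  0.272]
45 65 q1-5 [-0.54  0.47  2.03  0.98  1.02] wrist [ 0.473 -0.2    0.272]
50 0 q1-5 [-0.17  0.31  2.49  2.89  0.54] wrist [0.314 0.017 0.25 ]
50 20 q1-5 [-0.42  0.33  2.45  2.06  0.65] wrist [ 0.33  -0.072  0.25 ]
50 35 q1-5 [-0.53  0.38  2.34  1.61  0.77] wrist [ 0.361 -0.132  0.25 ]
50 50 q1-5 [-0.58  0.44  2.21  1.28  0.92] wrist [ 0.407 -0.182  0.25 ]
50 65 q1-5 [-0.58  0.51  2.05  1.04  1.07] wrist [ 0.464 -0.219  0.25 ]
55 0 q1-5 [-0.18  0.36  2.56  2.93  0.74] wrist [0.296 0.017 0.227]
55 20 q1-5 [-0.46  0.38  2.5   2.16  0.8 ] wrist [ 0.313 -0.078  0.227]
55 35 q1-5 [-0.58  0.42  2.39  1.7   0.87] wrist [ 0.346 -0.142  0.227]
55 50 q1-5 [-0.62  0.48  2.23  1.35  0.99] wrist [ 0.395 -0.196  0.227]
55 65 q1-5 [-0.61  0.54  2.07  1.1   1.13] wrist [ 0.457 -0.235  0.227]
60 0 q1-5 [-0.19  0.43  2.62  2.94  0.96] wrist [0.28  0.017 0.202]
60 20 q1-5 [-0.5   0.44  2.56  2.22  0.96] wrist [ 0.298 -0.083  0.202]
60 35 q1-5 [-0.62  0.47  2.43  1.77  0.98] wrist [ 0.333 -0.152  0.202]
60 50 q1-5 [-0.65  0.52  2.26  1.41  1.07] wrist [ 0.385 -0.208  0.202]
60 65 q1-5 [-0.64  0.59  2.08  1.14  1.2 ] wrist [ 0.45  -0.249  0.202]
```

```bash
python3 rel.py .574 .01 .15 115 -20; echo '{"motion":[[0,0,0,0,0,0]]}' | python3 steer.py >/dev/null; python3 rel.py .574 .01 .15 115 -20
```

```text
rem [-0.0051 -0.002   0.0062] [-0.293  0.334 -0.613] q [-0.04  0.05  2.2  -0.39  0.24 -1.  ] t 4.65
rem [-0.0185 -0.0007  0.0057] [-0.291  0.313 -0.615] q [-0.03  0.05  2.21 -0.39  0.25 -1.  ] t 4.75
```

```bash
echo '{"motion":[[-0.01,0,0,-0.29,0.31,-0.615],[-0.01,0,0,-0.29,0.31,-0.615],[-0.01,0,0,-0.29,0.31,-0.615],[-0.01,0,0,-0.29,0.31,-0.615],[-0.01,0,0,-0.29,0.31,-0.615]]}' | python3 steer.py
python3 rel.py .585 .022 .15 115 -56
```

```text
t: 5.25
eef_pos: [0.5771, 0.0167, 0.1598]
eef_rot: [[-0.872, -0.168, 0.459], [-0.158, 0.986, 0.061], [-0.462, -0.02, -0.887]]
force: [0.3, -1.0, -3.9]
width: 0.0501
grip_force: 34.9
rem [-0.0032  0.0041  0.0127] [-0.195 -0.496 -0.188] q [-0.19  0.09  1.99  0.26  0.62 -2.11] t 5.25
```

```bash
sed -i 's/(0,20,35,50,65)/(-45,-55,-65,-80,-95)/' kin.py; python3 kin.py; python3 rel.py .57 .015 .15 60 -20
```

```text
fit [ 0.601  0.423 -0.281  0.069 -0.016] rms 0.004521154600207522
L 0.35828909926977 z check -0.018267156200984347
45 -45 q1-5 [ 0.28  0.4   2.19 -1.44  0.67] wrist [0.404 0.187 0.272]
45 -55 q1-5 [ 0.31  0.44  2.1  -1.24  0.79] wrist [0.436 0.214 0.272]
45 -65 q1-5 [ 0.33  0.49  2.   -1.09  0.92] wrist [0.473 0.234 0.272]
45 -80 q1-5 [ 0.33  0.56  1.85 -0.9   1.1 ] wrist [0.532 0.253 0.272]
45 -95 q1-5 [ 0.3   0.63  1.7  -0.75  1.27] wrist [0.595 0.256 0.272]
50 -45 q1-5 [ 0.32  0.43  2.22 -1.58  0.75] wrist [0.39  0.201 0.25 ]
50 -55 q1-5 [ 0.35  0.48  2.12 -1.35  0.86] wrist [0.425 0.23  0.25 ]
50 -65 q1-5 [ 0.37  0.52  2.01 -1.17  0.98] wrist [0.464 0.253 0.25 ]
50 -80 q1-5 [ 0.36  0.59  1.85 -0.97  1.16] wrist [0.529 0.273 0.25 ]
50 -95 q1-5 [ 0.33  0.67  1.69 -0.81  1.33] wrist [0.597 0.276 0.25 ]
55 -45 q1-5 [ 0.35  0.47  2.25 -1.68  0.85] wrist [0.377 0.214 0.227]
55 -55 q1-5 [ 0.39  0.51  2.14 -1.44  0.94] wrist [0.415 0.245 0.227]
55 -65 q1-5 [ 0.4   0.56  2.03 -1.24  1.04] wrist [0.457 0.269 0.227]
55 -80 q1-5 [ 0.39  0.63  1.85 -1.02  1.22] wrist [0.526 0.291 0.227]
55 -95 q1-5 [ 0.35  0.71  1.68 -0.85  1.39] wrist [0.598 0.294 0.227]
60 -45 q1-5 [ 0.39  0.52  2.28 -1.75  0.95] wrist [0.366 0.225 0.202]
60 -55 q1-5 [ 0.42  0.56  2.16 -1.5   1.02] wrist [0.405 0.258 0.202]
60 -65 q1-5 [ 0.43  0.6   2.04 -1.3   1.11] wrist [0.45  0.283 0.202]
60 -80 q1-5 [ 0.42  0.67  1.85 -1.07  1.28] wrist [0.523 0.306 0.202]
60 -95 q1-5 [ 0.37  0.75  1.67 -0.9   1.45] wrist [0.6   0.31  0.202]
rem [ 0.011  -0.0003  0.0053] [0.262 0.133 0.642] q [-0.19  0.09  1.99  0.26  0.62 -2.11] t 5.25
```

```bash
python3 - <<'E'
from rig import bot, order, grab_frame, get_state
from h import *
S=grab_frame("side");import pickle;pickle.dump(S,open("s2.pkl","wb"))
p=S["R"]@np.array([.574,.015,.17])+S["t"];u=S["camera_matrix"]@p;u=(u/u[2])[:2].astype(int);print(u)
im=S["pixels"][u[1]-40:u[1]+40,u[0]-50:u[0]+50,::-1]
cv2.imwrite("pics/c2.png",np.clip(cv2.resize(im,(600,480),interpolation=2)*1.5,0,255).astype(np.uint8))
E
python3 rel.py .574 .01 .16 50 -20
```

```text
[313 150]
rem [ 0.0081 -0.0031 -0.0017] [0.332 0.138 0.806] q [-0.2   0.09  1.99  0.26  0.62 -2.12] t 5.3
```

View pics/c2.png

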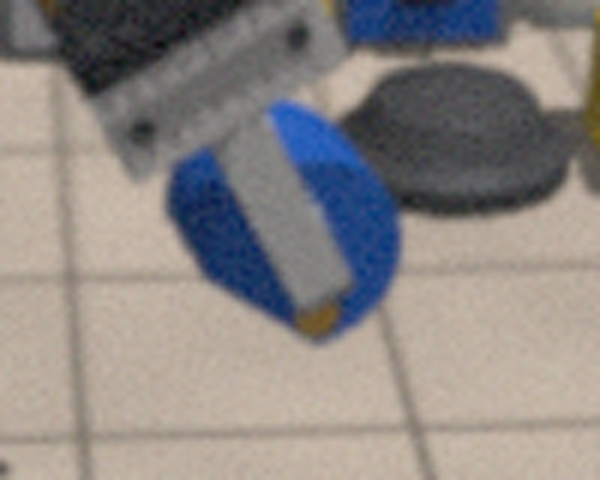

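The picture shows the roller held by the finger at its axis. The flat's edge runs from (200,270) to (310,340), about 63° from the finger, so it hasn't slipped. The last joint's range rules out this tilt side, so I'll tilt from the +y side.

```bash
echo '{"motion":[[0.008,0,0,0.33,0.14,0.8],[0.008,0,0,0.33,0.14,0.8],[0.008,0,0,0.33,0.14,0.8],[0.008,0,0,0.33,0.14,0.8],[0.008,0,0,0.33,0.14,0.8]]}' | python3 steer.py
python3 rel.py .574 .01 .15 5 -40
python3 rel.py .574 .00 .12 5 -57
```

```text
t: 5.8
eef_pos: [0.5698, 0.0144, 0.1557]
eef_rot: [[-0.84, 0.419, 0.344], [0.391, 0.908, -0.151], [-0.376, 0.007, -0.927]]
force: [-0.1, 0.4, -4.2]
width: 0.0502
grip_force: 34.8
rem [-0.0031 -0.0022  0.0074] [ 0.55  -0.287  0.901] q [ 0.01  0.14  1.9  -0.23  0.76 -0.99] t 5.8
rem [ 0.0043 -0.0115  0.0367] [ 0.684 -0.556  0.818] q [ 0.01  0.14  1.9  -0.23  0.76 -0.99] t 5.8
```

```bash
echo '{"motion":[[0,0,0,0.55,-0.29,0.9],[0,0,0,0.55,-0.29,0.9],[0,0,0,0.55,-0.29,0.9],[0,0,0,0.55,-0.29,0.9],[0,0,0,0.55,-0.29,0.9]]}' | python3 steer.py
python3 rel.py .574 .0 .13 5 -58
```

```text
t: 6.3
eef_pos: [0.5702, 0.0154, 0.1557]
eef_rot: [[-0.431, 0.87, 0.239], [0.722, 0.492, -0.486], [-0.541, -0.037, -0.84]]
force: [0.2, -0.4, -3.5]
width: 0.0501
grip_force: 34.8
rem [ 0.0011 -0.0033  0.03  ] [ 0.281 -0.426  0.328] q [ 0.27  0.28  1.8  -0.66  1.05  0.08] t 6.3
```

```bash
echo '{"motion":[[0,0,0.01,0.28,-0.43,0.33],[0,0,0.01,0.28,-0.43,0.33],[0,0,0.01,0.28,-0.43,0.33],[0,0,0.01,0.28,-0.43,0.33],[0,0,0.01,0.28,-0.43,0.33]]}' | python3 steer.py
python3 rel.py .574 .0 .13 5 -60
python3 - <<'E'
from rig import bot, order, grab_frame, get_state
from h import *
import pickle
fs={n:grab_frame(n) for n in("side","top","wrist")};pickle.dump(fs,open("fr3.pkl","wb"))
im=np.hstack([cv2.resize(fs["side"]["pixels"][100:240,230:390],(400,350),interpolation=2),cv2.resize(fs["top"]["pixels"][120:260,180:340],(400,350),interpolation=2)])
cv2.imwrite("pics/c3.png",np.clip(im[:,:,::-1]*1.5,0,255).astype(np.uint8))
E
```

```text
t: 6.8
eef_pos: [0.5738, 0.0126, 0.1413]
eef_rot: [[-0.055, 0.995, 0.079], [0.525, 0.096, -0.845], [-0.849, -0.005, -0.528]]
force: [0.4, -0.4, -5.7]
width: 0.0501
grip_force: 34.9
rem [ 0.003  -0.001   0.0166] [ 0.005 -0.033  0.009] q [ 0.45  0.59  1.67 -0.92  1.47  0.75] t 6.8
```

View pics/c3.png

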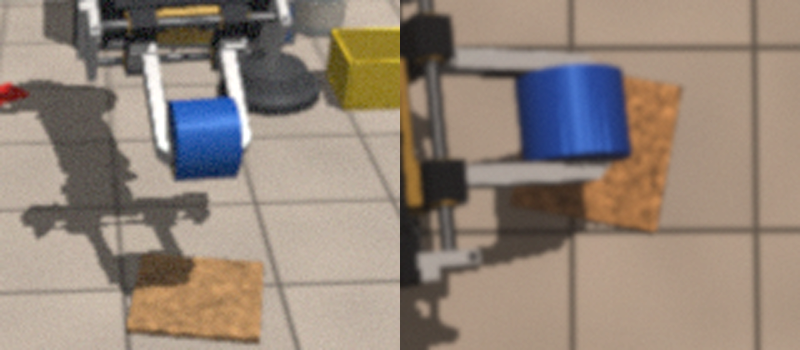

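Flat faces down (hidden from the side camera) and the roller hangs over the pad region. I'll descend to just above the pad.

```bash
python3 rel.py .5754 .001 .032 5.5 -61
```

```text
rem [0.0935 0.0023 0.0678] [-0.001 -0.05   0.   ] q [ 0.45  0.58  1.67 -0.93  1.47  0.75] t 6.95
```

```bash
echo '{"motion":[[0.03,0,0.02,0,-0.05,0],[0.055,0,0.04,0,-0.05,0],[0.075,0.002,0.055,0,-0.05,0],[0.093,0.002,0.068,0,-0.05,0],[0.093,0.002,0.068,0,-0.05,0]]}' | python3 steer.py
python3 rel.py .5754 .001 .025 5.5 -61
python3 - <<'E'
from rig import bot, order, grab_frame, get_state
from h import *
import pickle
fs={n:grab_frame(n) for n in("side","top")};pickle.dump(fs,open("fr4.pkl","wb"))
for n,z in(("top",.055),("side",.035)):
    f=fs[n];m,c=mask(f,(105,120,30),(130,255,255),(200,130,380,260));r=cv2.minAreaRect(c)
    print(n,r,cv2.contourArea(c),ray(f,r[0],z))
im=np.hstack([cv2.resize(fs["side"]["pixels"][150:255,260:380],(400,350),interpolation=2),cv2.resize(fs["top"]["pixels"][125:230,200:320],(400,350),interpolation=2)])
cv2.imwrite("pics/c4.png",np.clip(im[:,:,::-1]*1.5,0,255).astype(np.uint8))
E
```

```text
t: 7.45
eef_pos: [0.5739, -0.0015, 0.0322]
eef_rot: [[-0.047, 0.996, 0.08], [0.483, 0.093, -0.871], [-0.875, -0.002, -0.485]]
force: [-1.1, 0.1, -2.5]
width: 0.0497
grip_force: 34.9
rem [0.0074 0.0017 0.0014] [-0.004  0.     0.   ] q [ 0.45  0.76  1.74 -0.99  1.36  0.96] t 7.45
top ((259.1725769042969, 173.91624450683594), (29.92376136779785, 34.26982879638672), 85.91438293457031) 929.0 [0.57548933 0.01408545 0.055     ]
side ((310.3712463378906, 204.71287536621094), (29.950620651245117, 25.273944854736328), 84.2894058227539) 674.0 [0.57562892 0.02686586 0.035     ]
```

View pics/c4.png

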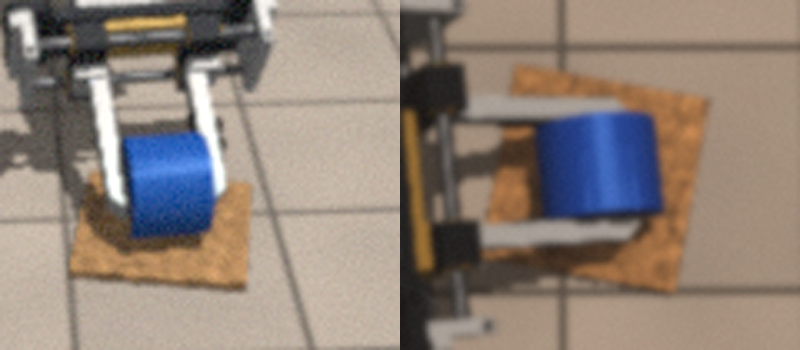

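Both views show the roller just above the pad and centred on it. The top ray gives (0.575, 0.014). Lowering it.

```bash
echo '{"motion":[[0.003,0,0.0015,0,0,0],[0.006,0,0.003,0,0,0],[0.007,0,0.004,0,0,0],[0.007,0,0.004,0,0,0]]}' | python3 steer.py; echo '{"motion":[[0.001,0,0.0005,0,0,0],[0.002,0,0.001,0,0,0],[0.002,0,0.001,0,0,0]]}' | python3 steer.py
```

```text
t: 7.95
eef_pos: [0.5749, -0.0008, 0.0252]
eef_rot: [[-0.046, 0.996, 0.082], [0.48, 0.094, -0.872], [-0.876, -0.0, -0.482]]
force: [0.5, -0.3, -3.4]
width: 0.0501
grip_force: 34.9
t: 8.25
eef_pos: [0.575, -0.0008, 0.0238]
eef_rot: [[-0.045, 0.996, 0.083], [0.478, 0.094, -0.873], [-0.877, 0.0, -0.48]]
force: [0.0, 1.6, 0.9]
width: 0.05
grip_force: 34.8
```

Contact is starting: the load has gone from −3.4 to +0.9 N. I'll go down another 1 mm and then release.

```bash
echo '{"motion":[[0.001,0,0.0005,0,0,0],[0.001,0,0.0005,0,0,0]]}' | python3 steer.py; echo '{"motion":[[0,0,0,0,0,0],[0,0,0,0,0,0],[0,0,0,0,0,0],[0,0,0,0,0,0],[0,0,0,0,0,0]]}' | python3 steer.py 0.06; echo '{"motion":[[0,0,0,0,0,0],[0,0,0,0,0,0],[0,0,0,0,0,0],[0,0,0,0,0,0],[0,0,0,0,0,0]]}' | python3 steer.py 0.085
```

```text
t: 8.45
eef_pos: [0.575, -0.0008, 0.0237]
eef_rot: [[-0.044, 0.996, 0.083], [0.477, 0.094, -0.874], [-0.878, 0.001, -0.479]]
force: [-2.4, 3.7, 5.0]
width: 0.0499
grip_force: 34.8
t: 8.95
eef_pos: [0.5748, -0.0009, 0.0216]
eef_rot: [[-0.046, 0.996, 0.082], [0.48, 0.094, -0.872], [-0.876, -0.001, -0.482]]
force: [-0.7, -0.3, 0.1]
width: 0.0602
grip_force: 0.0
t: 9.45
eef_pos: [0.5748, -0.0007, 0.0217]
eef_rot: [[-0.046, 0.996, 0.082], [0.48, 0.094, -0.872], [-0.876, -0.001, -0.482]]
force: [-0.0, 0.9, -0.1]
width: 0.0849
grip_force: 0.0
```

```bash
echo '{"motion":[[0,0,-0.03,0,0,0],[0,0,-0.07,0,0,0],[0,0,-0.11,0,0,0],[-0.03,0,-0.14,0,0,0],[-0.03,0,-0.14,0,0,0]]}' | python3 steer.py
echo '{"motion":[[-0.03,0,0,0,0,0],[-0.03,0,0,0,0,0],[-0.03,0,0,0,0,0],[-0.03,0,0,0,0,0]]}' | python3 steer.py
python3 - <<'E'
from rig import bot, order, grab_frame, get_state
from h import *
fs={n:grab_frame(n) for n in("side","top")}
for n,z in(("top",.05),("side",.035)):
    f=fs[n];m,c=mask(f,(105,120,30),(130,255,255),(200,130,380,260));r=cv2.minAreaRect(c)
    print(n,r,ray(f,r[0],z))
im=np.hstack([cv2.resize(fs["side"]["pixels"][150:255,260:380],(400,350),interpolation=2),cv2.resize(fs["top"]["pixels"][125:230,200:320],(400,350),interpolation=2)])
cv2.imwrite("pics/c5.png",np.clip(im[:,:,::-1]*1.5,0,255).astype(np.uint8))
E
```

```text
t: 9.95
eef_pos: [0.5669, 0.1099, 0.1199]
eef_rot: [[-0.04, 0.995, 0.089], [0.482, 0.097, -0.871], [-0.875, 0.008, -0.484]]
force: [0.1, 0.2, -0.8]
width: 0.085
grip_force: 0.0
t: 10.35
eef_pos: [0.5657, 0.0924, 0.1404]
eef_rot: [[-0.047, 0.996, 0.081], [0.48, 0.094, -0.872], [-0.876, -0.002, -0.482]]
force: [-0.6, -0.8, -0.7]
width: 0.0853
grip_force: 0.0
top ((258.3379211425781, 175.55520629882812), (29.564191818237305, 32.80296325683594), 85.2363510131836) [0.57330912 0.01569499 0.05      ]
side ((309.5, 208.5), (29.0, 27.0), 90.0) [0.57227359 0.01302154 0.035     ]
```

View pics/c5.png

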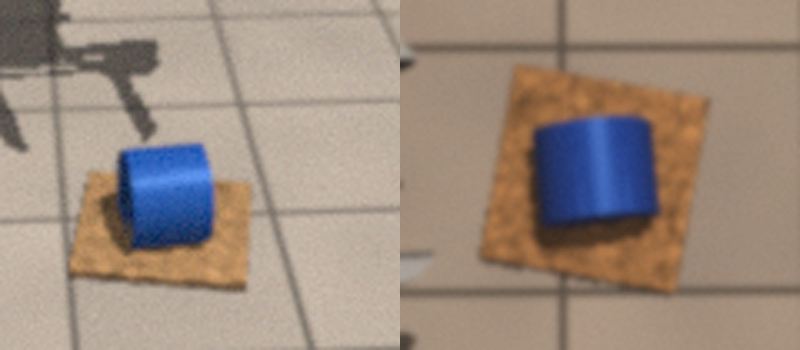

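The roller sits on the pad, centred at about (0.573, 0.015). The wrist camera, on the +y side, will show whether the flat is down.

```bash
python3 - <<'E'
from rig import bot, order, grab_frame, get_state
from h import *
f=grab_frame("wrist");cv2.imwrite("pics/w6.png",np.clip(f["pixels"][:,:,::-1]*1.4,0,255).astype(np.uint8))
E
```

```text
(no output)
```

View pics/w6.png

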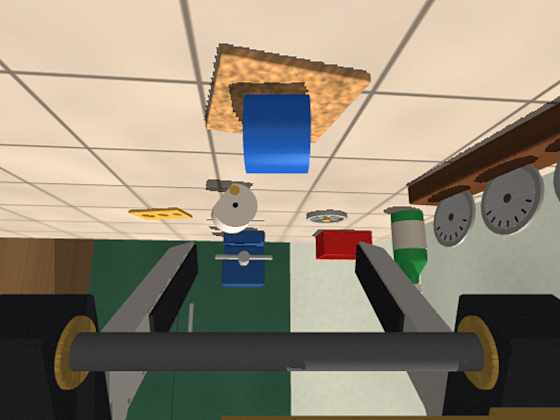

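The wrist view shows the blue roller at (277,133) with only its round blue surface visible. No black flat can be seen from either side, so it is flat side down. The white roller at (235,205) is still on its round side. Handing in.

```bash
python3 -c "
from rig import bot, order, grab_frame, get_state
print(order.hand_in())"
```

```text
the job is handed in; nothing more can be done
None
```

I handed the job in with the blue roller flat side down on the cork pad, within about 5 mm of its centre by the camera images, the gripper clear of it and the white roller not touched; the hand-in returned no verdict.

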